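# Pack the cupboard-fitting box: bottom bays, lift-out tray, screwdriver on top

## Robot

A 6-joint arm with a two-finger parallel gripper is mounted at the origin on a cart in front of the work surface, level with it; the furniture and walls round the work are solid. World frame = base frame: x ahead of the robot, y to its left, z up, the work surface at z = 0. Lengths are in m, angles in degrees, forces in N, time in s.
With the tool pointing down it reaches from about 0.25 to 0.725 m from the base axis. Payload 9.7 kg.
Tool frame: the origin (TCP) lies on the centre line of the jaws, within the pads' length; the fingertips stand bot.nose_length ahead of it and the grasp point (between the pads) lies 11 mm behind it (bot.nose_length is the distance from the TCP to the fingertips, in m); z points along the fingers, y is the line along which they close (so a half turn about z gives the same grasp; the last joint's range is limited). The gripper opens to 85 mm and grips with 20 to 120 N. Pads are 22 mm wide; open, the fingers measure 114 mm over their backs; the gripper's body (76 mm by 85 mm) begins 54 mm behind the grasp point. The pads swing forward as they close: fully open they stand 13 mm farther back than shut.
Start: joints at [66.692, 4.979, 10.078, 95.1, 0, 90], TCP at [0.218, 0.505, 0.239] pointing down, gripper open.
Joint ranges: [-179.16, 179.16], [-48.56, 103.87], [-65.8, 70.77], [-126.05, 130.52], [-82.76, 87.17], [-180, 180]. Speed limits (degrees/s): [127.2, 127.2, 147.25, 180, 180, 180].

## Interface

Orientations are given as [roll, pitch, yaw] about the fixed x, y, z axes, in that order (R = Rz(yaw) Ry(pitch) Rx(roll)).
In Python, from workcell import bot gives the robot as it stands. The module is installed in compiled form; this text tells all that it offers.
- The arm moves only by the shell command python3 -m inch 'ROWS' [OPENING] [FORCE]. ROWS is JSON, a list of rows, each a list of 4 numbers: the shift along the world's x, y, z in cm, then the turn about the world's z in degrees. A call has exactly 8 rows; each row is the pose to reach, as a shift and turn from the pose commanded when the call began; what a row does not reach only later rows make up. A row lasts 1/8 s, in which the tool goes at most 62.5 mm and 10.7 degrees, less where a joint would pass 70% of its speed; a pose out of reach is approached as far as the arm can. A call with a gripper value outside its range is refused whole. OPENING is the finger opening in cm, from 0 to 8.54, set as the call begins (- or left out, the last holds). The fingers move at their own pace and stop on an object; FORCE is the grip in N (left out, the last holds). Time passes only in rows, so rows that repeat a pose let the fingers close, or fill a call up. It gives the time, the measured TCP pose, the force, the opening and the grip force at its end, in the units of the state.
- bot.get_obs(): the state, without advancing time (a new reading comes with each control period).
- bot.camera(name): name is "side" or "top"; returns a dict with "img" (420x560x3 uint8, red, green, blue), "fovy" (degrees; the focal length in pixels is half the picture's height over the tangent of half this angle, whatever the lens; pixels are square), "cx", "cy" (the principal point, pixels), "dist" ([k1, k2, p1, p2, k3] as OpenCV has them; the pictures are not rectified), "R" (3x3) and "t" (3): a world point X has camera coordinates R X + t. Camera axes: x right, y down, z forward; pixel columns grow to the right and rows downward; lengths in m; the calibration is good to about 2 mm. A picture is of the moment at which its call begins. There is no depth.
- bot.job_done(): hands the job in; it is judged then, once.
Trained networks look in a picture, given as the dict that the camera call returned (one of the last four; its "shot" number tells which), for a name from the list of things; names that differ only in an ending like _2 or _b are one class to them, and where a whole thing is asked for, a point or a joint stands for the part that bears it (a point fixed in the world has none). Each returns a list of dicts, best first, with "score" (0 to 1); they miss things now and then, are a little off and sometimes report something else, mostly with a low value. They report only what shows in the picture. A call takes as long as a camera call. They do not tell look-alikes from the thing itself.
- bot.find_in(thing, picture): "point" ([column, row] in pixels, amid what is visible of it).
- bot.landmark_of(thing, picture): "point" ([column, row] in pixels: a listed point, or the origin of a listed thing).
The state is a dict: "time": time; "q": joint angles; "qd": joint speeds; "joint_efforts": joint torques, N m; "ee_pos": TCP position; "tcp_rot": TCP orientation; "wrist_force": force on the tool from outside, world axes, zero at the start; "torque": the same for the moment, N m; "opening": finger opening in m; "grasp_force": force on a finger pad.
Only numpy, scipy, OpenCV 4.12 (cv2) and the standard library are available. Lean on these libraries where they do the work, as an engineer would, in place of code of your own. Each camera call takes 0.05 s, during which the arm holds its last target. There are 200 camera calls.

## Task

Pack the cupboard-fitting box for the next job. Take the pile on the dark grey lift-out tray apart and lay the roller catch, the card box of screws and the zinc angle bracket each in its own moulded bay in the bottom of the blue box (screws yellow, catch red, bracket green); then, with all three in, lower the emptied tray level onto the ledge inside the rim, and last lay the yellow screwdriver lengthwise in the tray's long trough. Leave the other things on the bench where they are.

Things in the scene. Friction and masses are not known exactly. Their poses are not given: they have to be found in the camera images.
- case: Blue open plastic box, fixed on the bench, outside 182 x 266 mm, 71 high, long side along y. Origin: centre of underside, z up. A well 136 (x) x 218 (y) mm, floor at z = 5 mm, holds three inlays. At z = 60 mm a 12 mm ledge runs all round for the tray; above it the rim flares from 164 x 246 to 169 x 251 mm at z = 71. The seated tray: centred, underside at z = 60, y along the box's y, either way round.
- bay_screws: Dark grey moulded inlay with YELLOW bay floor, 134 (x) x 108 (y) x 15 mm high, fixed in the box's +y half: the bay for the screw box. Origin: centre of its underside (5 mm above the bench). Bay centred on it, 74 (x) x 102 (y) mm, bay floor 3 mm above the origin, walls 12 mm deep.
- bay_catch: Dark grey moulded inlay with RED bay floor, 58 (x) x 108 (y) x 15 mm high, fixed in the box's -y half beside the green one (sides vary): the bay for the roller catch. Origin: centre of its underside (5 mm above the bench). Bay centred on it, 34 (x) x 72 (y) mm, floor 3 mm above the origin, walls 12 mm deep, both long sides cut away over the middle 44 mm for fingers, out to the inlay's edges.
- bay_bracket: Dark grey moulded inlay with GREEN bay floor, 58 (x) x 108 (y) x 15 mm high, fixed beside the red one: the bay for the angle bracket. Origin: centre of its underside (5 mm above the bench). Bay centred on it, 44 (x) x 90 (y) mm, floor 3 mm above the origin, walls 12 mm deep, both long sides cut away over the middle 44 mm for fingers, out to the inlay's edges.
- lift_tray: Dark grey loose tray, 152 (x) x 232 (y) mm, 0.3 kg, on the bench, carrying the pile. Origin: centre of underside. Floor 3 mm thick, outer walls 3 mm, up to z = 15. A rib along y at x = 0 (to z = 10) parts the long trough (middle x = 37.5, y = 0; 71 x 226 mm) from the -x side, which a rib at y = 0 halves. Orange finger grip in the middle: 12 mm thick (x), 30 long (y), top at z = 38: lift here.
- screw_box: Brown card box of screws, 60 (x) x 90 (y) x 45 mm high, about 0.4 kg, standing on the tray's floor on one side of the rib near one end, long side along the tray's y; the roller catch lies on it. Origin: centre of its underside. Grip across x.
- roller_catch: Small roller catch: tan block with a grey roller at its -y end, 20 (x) x 58 (y) x 18 mm high, 0.06 kg, lying on top of the screw box. Origin: centre of its underside. Grip across x, between y = -21 and +29 mm.
- angle_bracket: Silvery zinc angle bracket (L), 30 (x) x 75 (y) x 34 mm high, 0.07 kg, on the tray's floor, diagonally across the tray from the screw box. Origin: centre of its footprint. One leg lies flat (2 mm thick), the other stands upright at its +y end (y = 35 to 38 mm, 30 mm wide along x, up to z = 34 mm): grip the upright leg across x, by its two edges. Either way round in its bay.
- screwdriver: Yellow-handled screwdriver, 183 mm long (along y), 0.11 kg, lying on the bench at the left. Origin: under the middle of its length, on the bench. Handle 32 mm thick from y = -8 to +92 mm, its axis 17 mm high; steel shaft towards -y. Grip the handle across x, at about y = 40 mm. It may lie either way round in the trough.
- battery_blue: Bystander, not to be disturbed: black battery pack with blue mark, 69 x 107 x 53 mm, on the bench behind the work. Origin: centre of its underside.
- torch: Bystander, not to be disturbed: black and yellow torch, 48 x 152 x 48 mm, lying behind the work. Origin: centre of its underside.
- spring_clamp: Bystander, not to be disturbed: black spring clamp with orange jaws, 70 x 129 x 24 mm, lying behind the work. Origin: centre of its underside.
- tape_measure: Bystander, not to be disturbed: yellow tape measure, 34 x 78 x 66 mm, standing at the right. Origin: centre of its underside.
Things that resemble listed ones, but are neither listed nor needed, are in the scene too. Leave any purple or turquoise look-alike of the roller_catch alone.

How it is judged (in metres and radians):
On the way, in this order (a step that is already met when the one before it is completed fails the run):
1. roller catch, screw box and bracket lie each in its own bay (horizontal distance between roller_catch and bay_catch below 0.014 m and z of roller_catch in the frame of bay_catch between -0.001 and 0.008 m and angle between each of roller_catch, screw_box, angle_bracket's own z axis and vertical below 0.15 rad and horizontal distance between screw_box and bay_screws below 0.013 m and z of screw_box in the frame of bay_screws between -0.001 and 0.008 m and horizontal distance between angle_bracket and bay_bracket below 0.014 m and z of angle_bracket in the frame of bay_bracket between -0.001 and 0.008 m and linear speed of each of roller_catch, screw_box, angle_bracket below 0.03 m/s), for 0.2 s.
2. then the tray sits level on the ledge over them (horizontal distance between roller_catch and bay_catch below 0.014 m and z of roller_catch in the frame of bay_catch between -0.001 and 0.008 m and angle between each of roller_catch, screw_box, angle_bracket's own z axis and vertical below 0.15 rad and horizontal distance between screw_box and bay_screws below 0.013 m and z of screw_box in the frame of bay_screws between -0.001 and 0.008 m and horizontal distance between angle_bracket and bay_bracket below 0.014 m and z of angle_bracket in the frame of bay_bracket between -0.001 and 0.008 m and horizontal distance between lift_tray and case below 0.01 m and z of lift_tray in the frame of case between 0.057 and 0.064 m and angle between lift_tray's own z axis and vertical below 0.04 rad and angle between the y axis of lift_tray and the y axis of case, either way round below 0.08 rad and linear speed of lift_tray below 0.03 m/s), for 0.2 s.
3. then the screwdriver lies in the tray's long trough (horizontal distance between lift_tray and case below 0.01 m and z of lift_tray in the frame of case between 0.057 and 0.064 m and angle between lift_tray's own z axis and vertical below 0.04 rad and angle between the y axis of lift_tray and the y axis of case, either way round below 0.08 rad and x of screwdriver in the frame of lift_tray between 0.0155 and 0.0595 m and y of screwdriver in the frame of lift_tray between -0.022 and 0.022 m and z of screwdriver in the frame of lift_tray between -0.001 and 0.041 m and angle between the y axis of screwdriver and the y axis of lift_tray, either way round below 0.15 rad and linear speed of screwdriver below 0.03 m/s), for 0.2 s.
At the end, for the whole second after the job is handed in: All at rest: catch, screws and bracket standing on the floors of the red, yellow and green bays (within 14, 13, 14 mm of centre); tray on the ledge, level, in line, within 10 mm of centre; screwdriver lengthwise in the long trough within 22 mm of its middle and 0.15 rad of its line (horizontal distance between roller_catch and bay_catch below 0.014 m and z of roller_catch in the frame of bay_catch between -0.001 and 0.008 m and angle between each of roller_catch, screw_box, angle_bracket's own z axis and vertical below 0.15 rad and horizontal distance between screw_box and bay_screws below 0.013 m and z of screw_box in the frame of bay_screws between -0.001 and 0.008 m and horizontal distance between angle_bracket and bay_bracket below 0.014 m and z of angle_bracket in the frame of bay_bracket between -0.001 and 0.008 m and horizontal distance between lift_tray and case below 0.01 m and z of lift_tray in the frame of case between 0.057 and 0.064 m and angle between lift_tray's own z axis and vertical below 0.04 rad and angle between the y axis of lift_tray and the y axis of case, either way round below 0.08 rad and x of screwdriver in the frame of lift_tray between 0.0155 and 0.0595 m and y of screwdriver in the frame of lift_tray between -0.022 and 0.022 m and z of screwdriver in the frame of lift_tray between -0.001 and 0.041 m and angle between the y axis of screwdriver and the y axis of lift_tray, either way round below 0.15 rad and linear speed of each of roller_catch, screw_box, angle_bracket, lift_tray, screwdriver below 0.02 m/s); the robot touches nothing.
It fails at once if a bystander on the bench (tape measure, torch, battery pack, spring clamp) is moved by more than 30 mm (distance of any of tape_measure, battery_blue, torch, spring_clamp from where it was at the start of the episode above 0.03 m).
It also fails if it takes over 138 s, if anything falls off the work surface, if the arm or the gripper's body presses on something with over 40 N, if the wrist force passes 120 N, or if a joint passes its speed limit or range.

## Working session

There is one attempt and no reset: what is moved stays moved. The work goes in short steps, Python scripts to look and compute and a shell command to move; the robot and the scene stay as the last step left them, time stands still between calls to the robot, and variables do not carry over. Pictures are saved under pics/ and viewed, at most 14 in all, crops included, and the job is handed in when it is done.

```bash
mkdir -p pics
cat > h.py <<'E'
import numpy as np, cv2, sys
from workcell import bot
def K(c):
    f=210/np.tan(np.radians(c["fovy"])/2); return np.array([[f,0,c["cx"]],[0,f,c["cy"]],[0,0,1.]])
def ray(c,p):
    u=cv2.undistortPoints(np.array([[p]],float),K(c),np.array(c["dist"],float))[0,0]
    R=np.array(c["R"]);t=np.array(c["t"]); return -R.T@t, R.T@np.array([u[0],u[1],1.])
def at(c,p,z):
    o,d=ray(c,p); return (o+d*(z-o[2])/d[2]).round(4)
def px(c,X):
    return cv2.projectPoints(np.array(X,float).reshape(-1,1,3),cv2.Rodrigues(np.array(c["R"]))[0],np.array(c["t"],float),K(c),np.array(c["dist"],float))[0][:,0]
def save(c,n,crop=None,s=1):
    im=c["img"][:,:,::-1]
    if crop: a,b,e,f=crop; im=im[b:f,a:e]
    cv2.imwrite(f"pics/{n}.png",cv2.resize(im,None,fx=s,fy=s,interpolation=cv2.INTER_CUBIC))
E
python3 - <<'E'
from h import *
print(bot.nose_length,bot.get_obs())
for n in("top","side"):
    c=bot.camera(n); save(c,n+"0",s=1.42)
    print(n,c["R"],c["t"],c["fovy"])
    for th,z in dict(case=0,bay_screws=.005,bay_catch=.005,bay_bracket=.005,lift_tray=0,screw_box=.003,roller_catch=.048,angle_bracket=.003,screwdriver=0,torch=0,tape_measure=0,spring_clamp=0,battery_blue=0).items():
        for r in bot.landmark_of(th,c)[:3]: print(th,np.round(r["point"],1),round(r["score"],2),at(c,r["point"],z))
E
```

```text
0.008 {'time': 0.0, 'q': array([6.66920609e+01, 5.01306038e+00, 1.00351137e+01, 9.51001402e+01,
       7.64552187e-04, 9.00021473e+01]), 'qd': array([-0.08635688,  0.03223722,  0.00895681,  0.00778999, -0.00628753,
       -0.02497222]), 'joint_efforts': array([-2.44154013e-03, -5.20398724e+01,  4.64800286e+01,  1.64280779e-02,
       -1.34488441e-04, -1.10992593e-05]), 'ee_pos': array([0.21753098, 0.50491803, 0.23857017]), 'tcp_rot': array([-1.79921913e+02, -7.61624947e-04,  1.56689913e+02]), 'wrist_force': array([ 0.14869197, -0.52225305,  0.44906498]), 'torque': array([-0.04424948,  0.01734438, -0.03434763]), 'grasp_force': 0.0, 'opening': 0.08537343176260474}
top [[ 1.98521526e-02 -9.99800143e-01  2.35911212e-03]
 [-9.92515697e-01 -1.99917698e-02 -1.20469581e-01]
 [ 1.20492667e-01  5.01246827e-05 -9.92714216e-01]] [0.03742455 0.64807409 1.30064665] 50.705292387474145
bay_screws [333.5 227.3] 0.94 [ 0.5835 -0.1195  0.005 ]
bay_catch [368.4 235.3] 0.85 [ 0.5608 -0.2277  0.005 ]
bay_bracket [365.3 215.1] 0.64 [ 0.6233 -0.2182  0.005 ]
screw_box [212.6 244.3] 0.86 [0.5237 0.252  0.003
[... 1163 characters left out ...]
 0.96 [0.5255 0.2646 0.003 ]
roller_catch [353.7 318.7] 0.69 [0.4968 0.5864 0.048 ]
roller_catch [287.2 308.9] 0.65 [0.6347 0.5472 0.048 ]
roller_catch [322.7 247. ] 0.61 [0.5259 0.268  0.048 ]
angle_bracket [275.2 183. ] 0.6 [ 0.659  -0.4278  0.003 ]
angle_bracket [287.  244.8] 0.55 [0.624  0.1646 0.003 ]
angle_bracket [322.8 247.7] 0.51 [0.5155 0.1888 0.003 ]
screwdriver [325.8 295.2] 0.58 [0.5354 0.4317 0.    ]
screwdriver [294.2 197.2] 0.15 [ 0.5821 -0.2537  0.    ]
tape_measure [273.9 183.5] 0.51 [ 0.6649 -0.43    0.    ]
spring_clamp [250.5 214.8] 0.68 [ 0.7507 -0.0825  0.    ]
spring_clamp [324.8 246.2] 0.32 [0.5075 0.1738 0.    ]
battery_blue [248.2 232.3] 0.71 [0.7504 0.0639 0.    ]
```

View pics/top0.png

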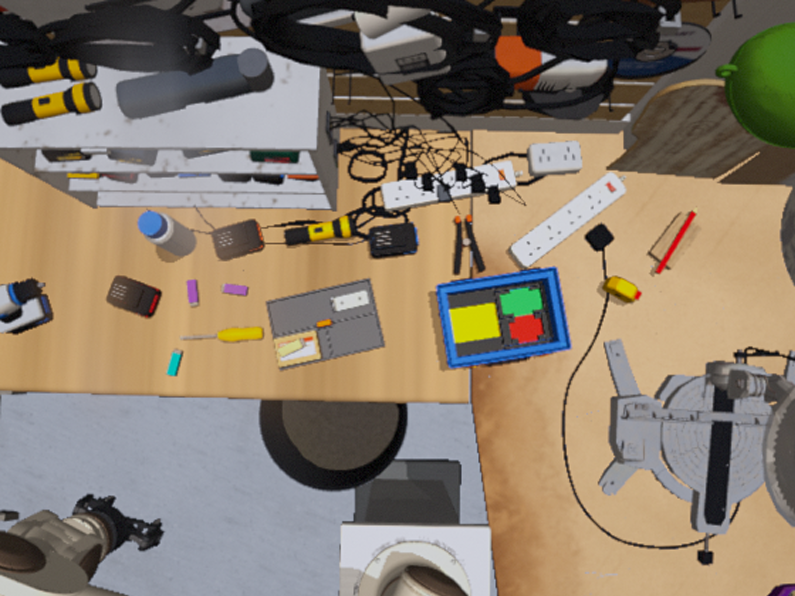

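Run:
```python
from h import *
c=bot.camera("top"); save(c,"top1",(140,165,440,305),2.66)
```

```text
(no output)
```

View pics/top1.png

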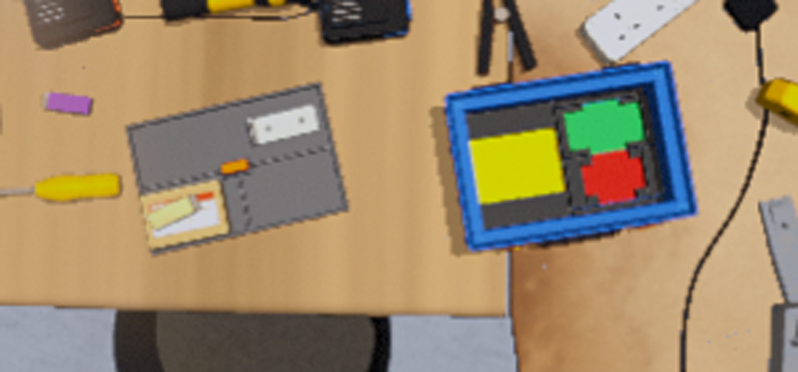

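The top view shows the tray at about px (230,228) with the screw box at its left end. The catch lies obliquely on that box, and the bracket is at the upper right. The case is at (352,223), with yellow on the left, green far and red near. Next come the outlines and a zoom on the pile.

Run:
```python
from h import *
c=bot.camera("top"); im=c["img"]; hsv=cv2.cvtColor(im,cv2.COLOR_RGB2HSV)
a=cv2.resize(im[185:265,180:280,::-1],None,fx=6,fy=6,interpolation=cv2.INTER_CUBIC)
s=bot.camera("side"); b=cv2.resize(s["img"][215:285,260:360,::-1],None,fx=6,fy=6,interpolation=cv2.INTER_CUBIC)
cv2.imwrite("pics/za.png",a);cv2.imwrite("pics/zb.png",b)
def blob(lo,hi,box,z,name):
    m=cv2.inRange(hsv,lo,hi); k=np.zeros_like(m); x0,y0,x1,y1=box; k[y0:y1,x0:x1]=m[y0:y1,x0:x1]
    n,l,st,ce=cv2.connectedComponentsWithStats(k); i=1+np.argmax(st[1:,4])
    P=np.argwhere(l==i)[:,::-1].astype(float)
    W=np.array([at(c,p,z) for p in P])[:,:2].astype(np.float32)*1000
    print(name,len(P),cv2.minAreaRect(W),W.mean(0))
B=(300,180,410,265)
blob((22,150,120),(35,255,255),B,.008,"yellow")
blob((45,120,80),(75,255,255),B,.008,"green")
blob((0,150,100),(6,255,255),B,.008,"red")
blob((100,150,60),(125,255,255),B,.065,"blue")
blob((20,120,120),(32,255,255),(130,225,188,245),.017,"driver handle")
for n,p in dict(TL=(128,127),TR=(320,84),BR=(348,209),BL=(152,253)).items():
    print(n,at(c,(p[0]/2.66+140,p[1]/2.66+165),.015))
```

```text
yellow 793 ((584.9669799804688, -121.81494140625), (75.9285888671875, 99.24601745605469), 9.853720664978027) [ 584.8193  -121.65449]
green 475 ((633.642578125, -222.05328369140625), (59.29338836669922, 90.2315444946289), 10.601164817810059) [ 632.3579  -222.45895]
red 350 ((575.3081665039062, -232.3275146484375), (53.119808197021484, 71.56684112548828), 10.358939170837402) [ 574.87085 -232.40659]
blue 2037 ((593.6785888671875, -172.14825439453125), (179.7882843017578, 257.5422058105469), 9.80974292755127) [ 596.3467  -180.20245]
driver handle 277 ((548.5199584960938, 386.5184326171875), (28.575830459594727, 96.44678497314453), 5.060554504394531) [549.3247  385.46783]
TL [0.6186 0.3295 0.015 ]
TR [0.6732 0.1083 0.015 ]
BR [0.5294 0.0726 0.015 ]
BL [0.4744 0.2957 0.015 ]
```

View pics/za.png

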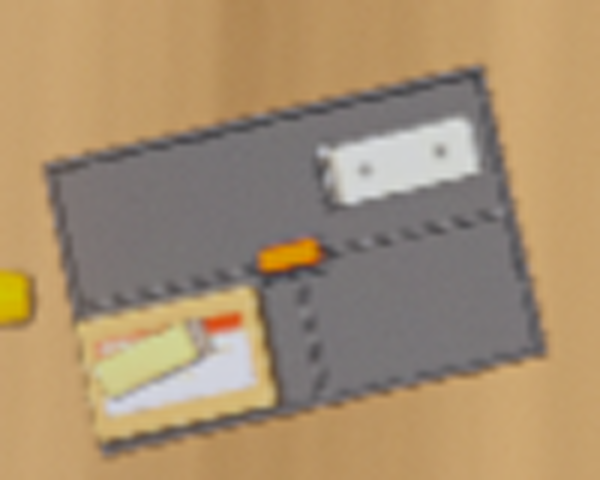

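View pics/zb.png

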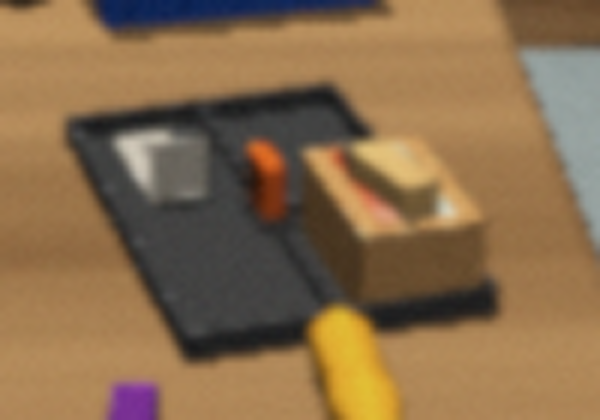

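The catch's roller points to −y and it is turned about 27° on the screw box. The bracket's upright leg is at its +y end, around crop px (328,178). The tray's orange grip is at (290,254). The screwdriver's handle points to −y. I compute these grasp points and then move.

Run:
```python
from h import *
c=bot.camera("top")
f=lambda p,z: at(c,(p[0]/6+180-.4,p[1]/6+185-.4),z)
for n,p,z in [("c1",(90,370),.066),("c2",(113,401),.066),("c3",(212,350),.066),("c4",(190,320),.066),("b TL",(77,320),.048),("b TR",(258,283),.048),("b BR",(277,405),.048),("b BL",(100,450),.048),("leg a",(320,147),.037),("leg b",(334,205),.037),("flatR a",(470,118),.005),("flatR b",(480,173),.005),("grip",(290,253),.038),("grip L",(260,259),.038),("grip R",(321,249),.038)]: print(n,f(p,z))
s=bot.camera("side")
g=lambda p,z: at(s,(p[0]/6+260-.4,p[1]/6+215-.4),z)
for n,p,z in [("grip top",(262,146),.038),("leg top L",(150,140),.037),("leg top R",(208,135),.037),("catch top near mid",(418,192),.066),("catch far mid",(385,143),.066),("box near L",(362,233),.048),("box near R",(484,215),.048),("box far L",(305,150),.048),("box far R",(425,138),.048)]: print("side",n,g(p,z))
```

```text
c1 [0.515  0.2956 0.066 ]
c2 [0.5002 0.2837 0.066 ]
c3 [0.5261 0.236  0.066 ]
c4 [0.5406 0.2473 0.066 ]
b TL [0.5401 0.3065 0.048 ]
b TR [0.5604 0.2168 0.048 ]
b BR [0.5002 0.2053 0.048 ]
b BL [0.4761 0.2924 0.048 ]
leg a [0.6303 0.1892 0.037 ]
leg b [0.6011 0.1812 0.037 ]
flatR a [0.6504 0.1154 0.005 ]
flatR b [0.622  0.1096 0.005 ]
grip [0.5764 0.2025 0.038 ]
grip L [0.5731 0.2175 0.038 ]
grip R [0.5787 0.187  0.038 ]
side grip top [0.5758 0.1957 0.038 ]
side leg top L [0.6315 0.1844 0.037 ]
side leg top R [0.6021 0.1802 0.037 ]
side catch top near mid [0.5119 0.3001 0.066 ]
side catch far mid [0.5213 0.2503 0.066 ]
side box near L [0.5376 0.3047 0.048 ]
side box near R [0.4795 0.2904 0.048 ]
side box far L [0.5565 0.2206 0.048 ]
side box far R [0.4964 0.2106 0.048 ]
```

```bash
python3 -m inch '[[4,-3,-1,-5],[9,-7,-2,-11],[14,-11,-4,-18],[19,-15,-6,-25],[24,-19,-8,-32],[28,-22,-10,-37],[30.1,-23.6,-12,-38.7],[30.1,-23.6,-12,-38.7]]' 4.5 40
```

```text
time: 2.65
ee_pos: [0.5191, 0.267, 0.1169]
tcp_rot: [-179.8, 0.0, 117.8]
wrist_force: [-0.1, 0.2, -0.1]
opening: 0.045
grasp_force: 0.0
```

```bash
python3 -m inch '[[0,0,-1,0],[0,0,-2,0],[0,0,-3,0],[0,0,-4,0],[0,0,-4.7,0],[0,0,-5.2,0],[0,0,-5.4,0],[0,0,-5.4,0]]'
python3 - <<'E'
from h import *
c=bot.camera("top"); a=c["img"][205:275,170:270,::-1]
s=bot.camera("side"); b=s["img"][225:295,280:380,::-1]
r=lambda x:cv2.resize(x,None,fx=4,fy=4,interpolation=cv2.INTER_CUBIC)
cv2.imwrite("pics/g1.png",np.vstack([r(a),r(b)]))
E
```

```text
time: 3.65
ee_pos: [0.5187, 0.2691, 0.0653]
tcp_rot: [180.0, 0.0, 118.0]
wrist_force: [0.3, -0.0, -0.1]
opening: 0.0451
grasp_force: 0.0
```

View pics/g1.png

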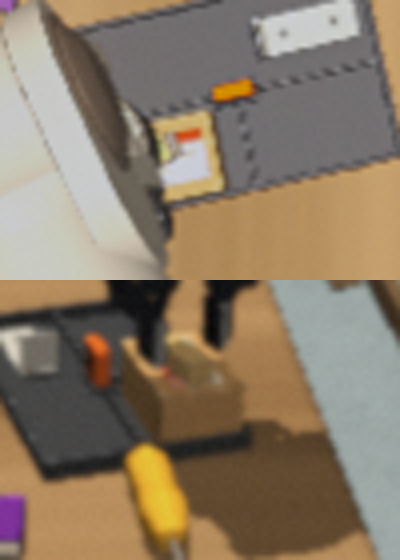

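The side view shows the fingers standing on both sides of the catch, at lower panel px (155,345) and (215,340). I lower and close.

```bash
python3 -m inch '[[0,0,-0.4,0],[0,0,-0.8,0],[0,0,-0.8,0],[0,0,-0.8,0],[0,0,-0.8,0],[0,0,-0.8,0],[0,0,-0.8,0],[0,0,-0.8,0]]' 4.5
python3 -m inch '[[0,0,0,0],[0,0,0,0],[0,0,0,0],[0,0,0,0],[0,0,0,0],[0,0,0,0],[0,0,0.5,0],[0,0,1,0]]' 0.5 40
```

```text
time: 4.75
ee_pos: [0.5186, 0.2691, 0.0573]
tcp_rot: [180.0, 0.0, 118.0]
wrist_force: [-0.4, -0.1, -0.5]
opening: 0.045
grasp_force: 0.0
time: 5.75
ee_pos: [0.5185, 0.269, 0.0674]
tcp_rot: [-180.0, -0.0, 118.0]
wrist_force: [0.3, -0.9, -0.0]
opening: 0.0189
grasp_force: 39.4
```

```bash
python3 -m inch '[[0,0,3,0],[0,-3,6,0],[0.5,-8,8,-3],[1.2,-13.5,8,-6],[2,-19,8,-9],[3,-25,8,-12],[4,-31,8,-15],[4.6,-37,8,-18]]'
python3 -m inch '[[1,-5,0,0],[1,-9,0,0],[1,-12,0,0],[1,-12.8,0,0],[1,-12.8,-1,0],[1,-12.8,-2.5,0],[1,-12.8,-4,0],[1,-12.8,-4,0]]'
python3 - <<'E'
from h import *
c=bot.camera("top"); a=c["img"][180:270,300:410,::-1]
s=bot.camera("side"); b=s["img"][140:230,240:350,::-1]
r=lambda x:cv2.resize(x,None,fx=3.3,fy=3.3,interpolation=cv2.INTER_CUBIC)
cv2.imwrite("pics/p1.png",np.vstack([r(a),r(b)]))
print(bot.get_obs()["ee_pos"],bot.get_obs()["q"])
E
```

```text
time: 6.75
ee_pos: [0.5647, -0.1029, 0.1476]
tcp_rot: [180.0, 0.0, 99.9]
wrist_force: [0.1, 0.4, -1.0]
opening: 0.0191
grasp_force: 39.3
time: 7.75
ee_pos: [0.5738, -0.2279, 0.1052]
tcp_rot: [-179.8, -0.1, 100.0]
wrist_force: [0.9, -0.5, -0.4]
opening: 0.0187
grasp_force: 39.3
[ 0.57458591 -0.22848609  0.10722671] [-2.16858659e+01  1.37588045e+01  5.42028339e+00  8.16773693e+01
  1.00739060e-03  5.82939133e+01]
```

View pics/p1.png

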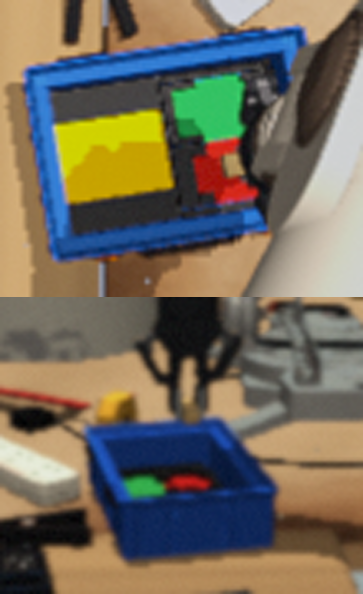

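The catch is held over the red bay, with its near end at top px (370,230). I check where that end should land.

```bash
python3 - <<'E'
from h import *
c=bot.camera("top"); p=bot.get_obs()["ee_pos"]
e=at(c,((226/3.3)+300,(160/3.3)+180),p[2]+.009); f=at(c,((228/3.3)+300,(176/3.3)+180),p[2]+.009)
print(p,e,f)
E
python3 -m inch '[[0,0,-1,0],[0,0,-2,0],[0,0,-3,0],[0,0,-4,0],[0,0,-5,0],[0,0,-5.5,0],[0,0,-6,0],[0,0,-6,0]]'
```

```text
[ 0.57480365 -0.22866242  0.10765304] [ 0.574  -0.2053  0.1167] [ 0.5602 -0.207   0.1167]
time: 8.9
ee_pos: [0.5745, -0.2289, 0.047]
tcp_rot: [-180.0, -0.0, 100.0]
wrist_force: [-0.6, -0.3, -1.5]
opening: 0.0191
grasp_force: 39.3
```

```bash
python3 -m inch '[[0,0.15,-0.7,0],[0,0.15,-1.4,0],[0,0.15,-2.0,0],[0,0.15,-2.4,0],[0,0.15,-2.6,0],[0,0.15,-2.75,0],[0,0.15,-2.75,0],[0,0.15,-2.75,0]]'
```

```text
time: 9.9
ee_pos: [0.5751, -0.2275, 0.0201]
tcp_rot: [179.9, 0.0, 100.0]
wrist_force: [3.0, 0.3, -0.1]
opening: 0.0191
grasp_force: 40.8
```

```bash
python3 -m inch '[[0,0,-0.1,0],[0,0,-0.1,0],[0,0,-0.1,0],[0,0,-0.1,0],[0,0,-0.1,0],[0,0,-0.1,0],[0,0,-0.1,0],[0,0,-0.1,0]]' 2.8
python3 -m inch '[[0,0,1,0],[0,0,2.5,0],[0,0,5,0],[0,0,8,0],[0,0,10,0],[0,4,11,0],[0,9,11,0],[0,14,11,0]]'
```

```text
time: 10.9
ee_pos: [0.5771, -0.2277, 0.0217]
tcp_rot: [179.7, 0.1, 100.0]
wrist_force: [7.0, 2.3, 12.6]
opening: 0.028
grasp_force: 0.3
time: 11.9
ee_pos: [0.5743, -0.0864, 0.1296]
tcp_rot: [180.0, 0.0, 99.9]
wrist_force: [1.7, 0.1, -0.0]
opening: 0.0281
grasp_force: 0.0
```

```bash
python3 -m inch '[[-0.5,4,1,0],[-1.5,9.5,1,1],[-2.5,15,1,2],[-3.5,21,1,3],[-4.5,27,1,4],[-5.3,32,1,4],[-5.65,34.2,0,4],[-5.65,34.2,-1,4]]' 8.5
python3 - <<'E'
from h import *
c=bot.camera("top"); save(c,"p2",(310,185,410,265),5)
hsv=cv2.cvtColor(c["img"],cv2.COLOR_RGB2HSV)
for r in bot.landmark_of("roller_catch",c): print(np.round(r["point"],1),round(r["score"],2),at(c,r["point"],.008))
E
```

```text
time: 12.9
ee_pos: [0.5177, 0.2553, 0.1182]
tcp_rot: [-180.0, 0.0, 104.1]
wrist_force: [0.2, -0.4, -0.1]
opening: 0.0851
grasp_force: 0.0
[167.9 203.6] 0.7 [0.6465 0.3955 0.008 ]
[137.5 207.9] 0.57 [0.6311 0.4905 0.008 ]
[124.3 257. ] 0.56 [0.4781 0.5235 0.008 ]
```

View pics/p2.png

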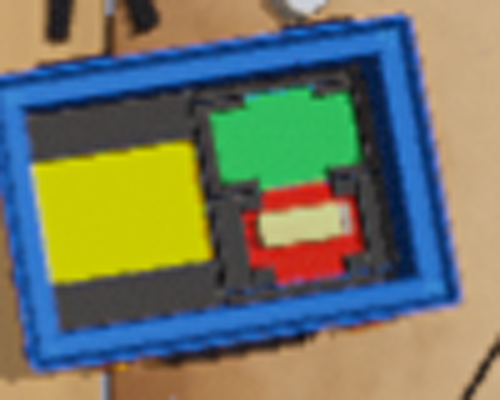

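The catch lies flat on the red floor at crop px (305,223). Now the screw box.

```bash
python3 -m inch '[[0,0.05,-1,0],[0,0.05,-2.5,0],[0,0.05,-4,0],[0,0.05,-5.5,0],[0,0.05,-7,0],[0,0.05,-8,0],[0,0.05,-8.7,0],[0,0.05,-8.7,0]]' 8.54
python3 -m inch '[[0,0,0,0],[0,0,0,0],[0,0,0,0],[0,0,0,0],[0,0,0,0],[0,0,0,0],[0,0,0,0],[0,0,0.5,0]]' 5 70
```

```text
time: 14.0
ee_pos: [0.5179, 0.2551, 0.0314]
tcp_rot: [-180.0, 0.0, 104.0]
wrist_force: [0.1, -0.3, -0.5]
opening: 0.0854
grasp_force: 0.0
time: 15.0
ee_pos: [0.5178, 0.255, 0.0365]
tcp_rot: [-180.0, 0.0, 104.0]
wrist_force: [1.6, 0.5, -4.6]
opening: 0.0583
grasp_force: 76.1
```

```bash
python3 -m inch '[[0,0,2,0],[0,0,5,0],[0,0,8,0],[0.5,-3,10,0],[1.5,-8,11,-1],[2.5,-13.5,11,-2],[3.5,-19,11,-3],[4.5,-25,11,-4]]'
python3 -m inch '[[1,-6,0,0],[2,-10,0,0],[2.2,-12,0,0],[2.2,-12.6,0,0],[2.2,-12.6,-1,0],[2.2,-12.6,-2.2,0],[2.2,-12.6,-3,0],[2.2,-12.6,-3,0]]'
python3 - <<'E'
from h import *
c=bot.camera("top"); a=c["img"][180:270,300:410,::-1]
s=bot.camera("side"); b=s["img"][140:230,240:350,::-1]
r=lambda x:cv2.resize(x,None,fx=3.3,fy=3.3,interpolation=cv2.INTER_CUBIC)
cv2.imwrite("pics/p3.png",np.hstack([r(a),r(b)]))
print(bot.get_obs()["ee_pos"])
p=px(s,[[.595,-.174,.071]]);print(p)
E
```

```text
time: 16.0
ee_pos: [0.5629, 0.0035, 0.1465]
tcp_rot: [-180.0, -0.0, 100.0]
wrist_force: [0.9, 0.3, -3.4]
opening: 0.0591
grasp_force: 76.4
time: 17.0
ee_pos: [0.5846, -0.1202, 0.1157]
tcp_rot: [-179.9, -0.0, 100.0]
wrist_force: [-0.6, 0.1, -3.0]
opening: 0.0586
grasp_force: 76.5
[ 0.58514035 -0.12059558  0.11689454]
[[291.74867051 187.36941331]]
```

View pics/p3.png

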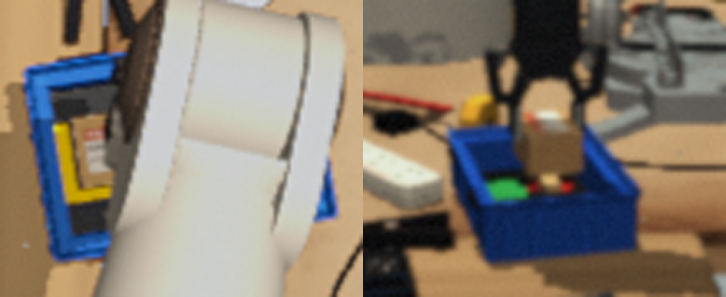

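The box hangs level over the yellow bay, with its +y end at left-panel px (77,118)–(86,187). I check that end against the 45 mm half length and lower.

```bash
python3 - <<'E'
from h import *
c=bot.camera("top")
e=[at(c,(p[0]/3.3+299.6,p[1]/3.3+179.6),.134)[:2] for p in((77,118),(86,187))]
m=(e[0]+e[1])/2; d=e[0]-e[1]; a=np.arctan2(d[1],d[0]); print(e,np.degrees(a),np.hypot(*d), m+.045*np.array([np.sin(a),-np.cos(a)]))
E
python3 -m inch '[[0,0,-1,0],[0,0,-2,0],[0,0,-3,0],[0,0,-4,0],[0,0,-5,0],[0,0,-5.5,0],[0,0,-5.5,0],[0,0,-5.5,0]]'
```

```text
[array([ 0.6072, -0.0735]), array([ 0.5488, -0.0817])] 7.992702666670686 0.05897287512068579 [ 0.58425711 -0.12216286]
time: 18.15
ee_pos: [0.5853, -0.1209, 0.0622]
tcp_rot: [180.0, 0.0, 100.0]
wrist_force: [0.0, 0.1, -3.7]
opening: 0.0584
grasp_force: 76.5
```

```bash
python3 -m inch '[[0,0.05,-0.6,0],[0,0.05,-1.2,0],[0,0.05,-1.7,0],[0,0.05,-2.1,0],[0,0.05,-2.3,0],[0,0.05,-2.4,0],[0,0.05,-2.4,0],[0,0.05,-2.4,0]]'
```

```text
time: 19.15
ee_pos: [0.5852, -0.1204, 0.038]
tcp_rot: [180.0, 0.0, 100.0]
wrist_force: [-1.3, 0.4, -2.1]
opening: 0.0585
grasp_force: 76.4
```

```bash
python3 -m inch '[[0,0,-0.1,0],[0,0,-0.1,0],[0,0,-0.1,0],[0,0,-0.1,0],[0,0,-0.1,0],[0,0,-0.1,0],[0,0,0.5,0],[0,0,1.5,0]]' 7.6
python3 -m inch '[[0,0,2,0],[0,0,5,0],[0,1,8,0],[0,5,9.5,1],[0.5,10,9.5,2],[1.2,15.5,9.5,3],[2,21,9,4],[2.6,26,8,4]]'
python3 -m inch '[[0.5,3,-0.5,0],[0.5,4.5,-1,0],[0.5,4.5,-2,0],[0.5,4.5,-3.5,0],[0.5,4.5,-5,0],[0.5,4.5,-6,0],[0.5,4.5,-6,0],[0.5,4.5,-6,0]]' 5
python3 - <<'E'
from h import *
c=bot.camera("top"); a=c["img"][180:270,300:410,::-1]
s=bot.camera("side"); b=s["img"][205:285,255:365,::-1]
r=lambda x:cv2.resize(x,None,fx=3.5,fy=3.5,interpolation=cv2.INTER_CUBIC)
cv2.imwrite("pics/p4.png",np.hstack([r(a)[:280],r(b)]))
E
```

```text
time: 20.15
ee_pos: [0.5849, -0.1204, 0.0532]
tcp_rot: [-180.0, -0.0, 100.0]
wrist_force: [-0.7, -0.5, 0.2]
opening: 0.0761
grasp_force: 0.0
time: 21.15
ee_pos: [0.6116, 0.1417, 0.1341]
tcp_rot: [179.9, 0.0, 104.0]
wrist_force: [0.3, -0.7, -0.7]
opening: 0.0756
grasp_force: 0.0
time: 22.15
ee_pos: [0.6163, 0.1845, 0.0732]
tcp_rot: [180.0, 0.0, 104.0]
wrist_force: [-0.0, 0.3, -0.5]
opening: 0.0502
grasp_force: 0.0
```

View pics/p4.png

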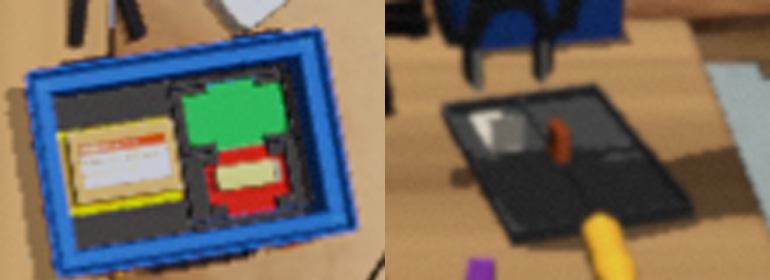

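The screw box lies in the yellow bay, and the gripper is centred above the bracket's leg at right-panel px (507,130). I lower and grip.

```bash
python3 -m inch '[[0,0,-1,0],[0,0,-2,0],[0,0,-3,0],[0,0,-4,0],[0,0,-4.5,0],[0,0,-4.7,0],[0,0,-4.7,0],[0,0,-4.7,0]]'
python3 -m inch '[[0,0,0,0],[0,0,0,0],[0,0,0,0],[0,0,0,0],[0,0,0,0],[0,0,0.5,0],[0,0,1.5,0],[0,0,3,0]]' 1.5 60
python3 - <<'E'
from h import *
c=bot.camera("top"); a=c["img"][185:275,190:300,::-1]
s=bot.camera("side"); b=s["img"][205:285,255:365,::-1]
r=lambda x:cv2.resize(x,None,fx=3.5,fy=3.5,interpolation=cv2.INTER_CUBIC)
cv2.imwrite("pics/p5.png",np.hstack([r(a)[:280],r(b)]))
E
```

```text
time: 23.25
ee_pos: [0.6163, 0.1847, 0.0262]
tcp_rot: [180.0, -0.0, 104.0]
wrist_force: [0.3, -0.4, 0.4]
opening: 0.0502
grasp_force: 0.0
time: 24.25
ee_pos: [0.6159, 0.1845, 0.0563]
tcp_rot: [-180.0, 0.0, 104.0]
wrist_force: [-1.1, 0.6, 0.4]
opening: 0.0266
grasp_force: 59.0
```

View pics/p5.png

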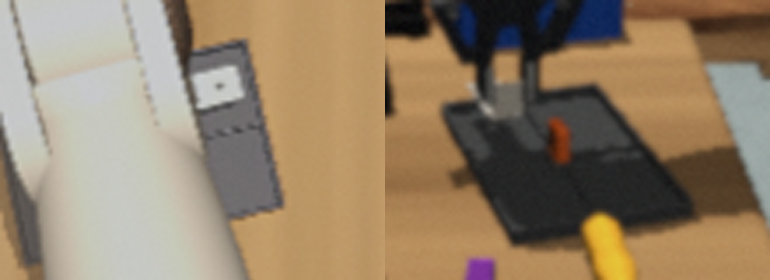

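```bash
python3 -m inch '[[0,0,2,0],[0,0,5,0],[0,-2,8,0],[0.2,-6,9,0],[0.4,-11,9,-1],[0.6,-16.5,9,-2],[0.8,-22,9,-3],[1,-28,9,-4]]'
python3 -m inch '[[0,-4,0,0],[0.05,-7,0,0],[0.05,-8.7,0,0],[0.05,-9,0,0],[0.05,-9,-1,0],[0.05,-9,-2,0],[0.05,-9,-3,0],[0.05,-9,-3,0]]'
python3 - <<'E'
from h import *
c=bot.camera("top"); a=c["img"][185:265,310:420,::-1]
s=bot.camera("side"); b=s["img"][150:230,240:350,::-1]
r=lambda x:cv2.resize(x,None,fx=3.5,fy=3.5,interpolation=cv2.INTER_CUBIC)
cv2.imwrite("pics/p6.png",np.hstack([r(a)[:280],r(b)]))
print(bot.get_obs()["ee_pos"])
E
```

```text
time: 25.35
ee_pos: [0.6261, -0.0969, 0.147]
tcp_rot: [179.9, 0.0, 100.0]
wrist_force: [1.4, 0.3, -1.2]
opening: 0.027
grasp_force: 59.1
time: 26.35
ee_pos: [0.6261, -0.1847, 0.1144]
tcp_rot: [-179.9, -0.1, 100.0]
wrist_force: [-0.1, 0.2, -0.3]
opening: 0.027
grasp_force: 59.1
[ 0.62658499 -0.18512246  0.11577521]
```

View pics/p6.png

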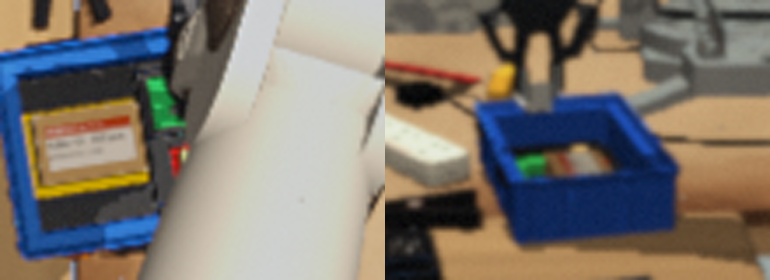

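The bracket hangs level over the green bay, with its leg at right-panel px (537,95). I verify and lower partway.

```bash
python3 - <<'E'
from h import *
s=bot.camera("side")
for p,z in (((537,107),.0926),((537,84),.1266)): print(at(s,((p[0]-385)/3.5+239.6,p[1]/3.5+149.6),z))
E
python3 -m inch '[[0,0,-1,0],[0,0,-2,0],[0,0,-3,0],[0,0,-4,0],[0,0,-5,0],[0,0,-5.6,0],[0,0,-6,0],[0,0,-6,0]]'
```

```text
[ 0.6275 -0.1979  0.0926]
[ 0.6276 -0.1742  0.1266]
time: 27.5
ee_pos: [0.6265, -0.1854, 0.0556]
tcp_rot: [-180.0, -0.0, 100.0]
wrist_force: [0.5, 0.5, -0.7]
opening: 0.0271
grasp_force: 59.1
```

```bash
python3 -m inch '[[0,0,-0.6,0],[0,0,-1.1,0],[0,0,-1.6,0],[0,0,-1.9,0],[0,0,-2.1,0],[0,0,-2.2,0],[0,0,-2.2,0],[0,0,-2.2,0]]'
```

```text
time: 28.5
ee_pos: [0.6267, -0.1854, 0.0339]
tcp_rot: [180.0, 0.0, 100.0]
wrist_force: [0.3, 0.1, -0.9]
opening: 0.0267
grasp_force: 59.1
```

```bash
python3 -m inch '[[0,0,-0.15,0],[0,0,-0.15,0],[0,0,-0.15,0],[0,0,-0.15,0],[0,0,-0.15,0],[0,0,-0.15,0],[0,0,-0.15,0],[0,0,-0.15,0]]' 3.9
python3 -m inch '[[0,0,1,0],[0,0,3,0],[0,0,6,0],[0,1,9,0],[0,5,10,0],[-0.5,10,10,1],[-1,15.5,10,2],[-1.8,21,10,3]]'
python3 - <<'E'
from h import *
c=bot.camera("top"); a=c["img"][185:265,310:420,::-1]
s=bot.camera("side"); b=s["img"][150:230,240:350,::-1]
r=lambda x:cv2.resize(x,None,fx=3.5,fy=3.5,interpolation=cv2.INTER_CUBIC)
cv2.imwrite("pics/p7.png",np.hstack([r(a)[:280],r(b)]))
print(bot.get_obs()["ee_pos"])
E
```

```text
time: 29.5
ee_pos: [0.6266, -0.1854, 0.0322]
tcp_rot: [-180.0, -0.0, 100.0]
wrist_force: [-0.3, -0.7, -0.5]
opening: 0.039
grasp_force: 0.0
time: 30.5
ee_pos: [0.6087, 0.0262, 0.1343]
tcp_rot: [179.9, 0.0, 103.0]
wrist_force: [1.8, 0.4, -0.2]
opening: 0.0385
grasp_force: 0.0
[0.60822025 0.0291908  0.13436813]
```

View pics/p7.png

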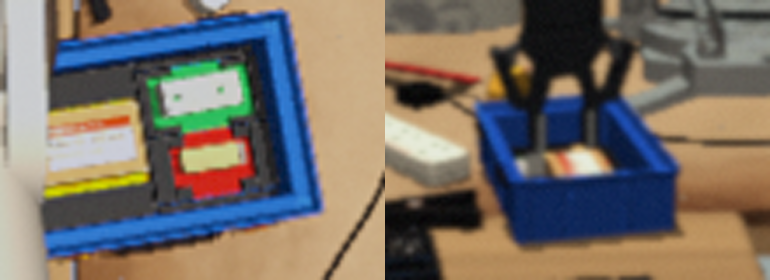

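All three parts sit in their bays: the bracket on green at (200,92), the catch on red at (213,157), the screws on yellow. I move to the tray and re-measure its grip.

```bash
python3 -m inch '[[-1,5,0,0],[-2,10,0,0.5],[-3,15,0,1],[-3.35,17.7,0,1],[-3.35,17.7,-1,1],[-3.35,17.7,-2,1],[-3.35,17.7,-2.5,1],[-3.35,17.7,-2.5,1]]' 4
python3 - <<'E'
from h import *
s=bot.camera("side"); b=s["img"][205:285,255:365,::-1]
cv2.imwrite("pics/p8.png",cv2.resize(b,None,fx=5,fy=5,interpolation=cv2.INTER_CUBIC))
e=bot.get_obs()["ee_pos"]; print(e)
hsv=cv2.cvtColor(s["img"],cv2.COLOR_RGB2HSV); m=cv2.inRange(hsv,(3,150,80),(18,255,255))[225:265,290:320]
P=np.argwhere(m)[:,::-1]+[290,225]; print(len(P),P.min(0),P.max(0),P.mean(0),"axis mid",at(s,P.mean(0),.024), "pred",px(s,[[.5745,.2015,.038],[.5745,.2015,.010]]))
E
```

```text
time: 31.6
ee_pos: [0.5751, 0.2006, 0.1068]
tcp_rot: [-179.9, 0.0, 103.9]
wrist_force: [0.1, -0.6, 0.3]
opening: 0.04
grasp_force: 0.0
[0.57522172 0.20082831 0.10722216]
55 [302 238] [307 251] [304.89090909 244.36363636] axis mid [0.5715 0.2042 0.024 ] pred [[303.8446071  239.80216203]
 [303.78276185 248.09932193]]
```

View pics/p8.png

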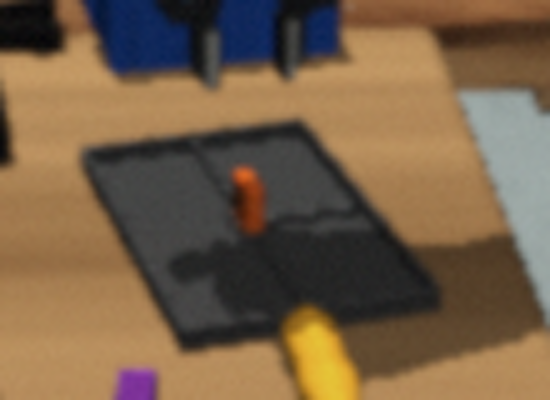

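The tray is empty and undisturbed, and its grip at (248,200) sits midway between the fingers. I lower and grip.

```bash
python3 -m inch '[[0,0,-1.5,0],[0,0,-3,0],[0,0,-4.5,0],[0,0,-6,0],[0,0,-7,0],[0,0,-7.8,0],[0,0,-8.3,0],[0,0,-8.3,0]]'
python3 -m inch '[[0,0,0,0],[0,0,0,0],[0,0,0,0],[0,0,0,0],[0,0,0,0],[0,0,0,0],[0,0,0.5,0],[0,0,1.5,0]]' 0 90
```

```text
time: 32.65
ee_pos: [0.5751, 0.2016, 0.0241]
tcp_rot: [-180.0, 0.0, 104.0]
wrist_force: [0.0, 0.5, 0.1]
opening: 0.0401
grasp_force: 0.0
time: 33.65
ee_pos: [0.5745, 0.2014, 0.0388]
tcp_rot: [-179.9, 0.0, 104.0]
wrist_force: [0.0, -0.1, -2.7]
opening: 0.0098
grasp_force: 88.3
```

```bash
python3 -m inch '[[0,0,1.5,0],[0,0,4,0],[0,-1,7,0],[0.2,-4,9,0],[0.5,-8,10,-1],[0.8,-13,10,-2],[1.1,-18,10,-3],[1.5,-23.5,10,-4]]'
python3 -m inch '[[0.1,-5,0,0],[0.3,-9,0,0],[0.45,-12,0,0],[0.45,-13.5,0,0],[0.45,-14,0,0],[0.45,-14,0,0],[0.45,-14,-0.5,0],[0.45,-14,-1,0]]'
python3 - <<'E'
from h import *
c=bot.camera("top"); a=c["img"][175:275,300:420,::-1]
s=bot.camera("side"); b=s["img"][140:240,235:355,::-1]
r=lambda x:cv2.resize(x,None,fx=3.3,fy=3.3,interpolation=cv2.INTER_CUBIC)
cv2.imwrite("pics/p9.png",np.hstack([r(a),r(b)]))
print(bot.get_obs()["ee_pos"])
E
```

```text
time: 34.65
ee_pos: [0.5902, -0.0348, 0.1405]
tcp_rot: [179.9, 0.0, 100.0]
wrist_force: [1.2, 0.3, -2.5]
opening: 0.0104
grasp_force: 88.4
time: 35.65
ee_pos: [0.5946, -0.1726, 0.1289]
tcp_rot: [-180.0, -0.0, 100.0]
wrist_force: [-0.2, -0.7, -3.1]
opening: 0.0098
grasp_force: 88.4
[ 0.59427889 -0.17275762  0.12831451]
```

View pics/p9.png

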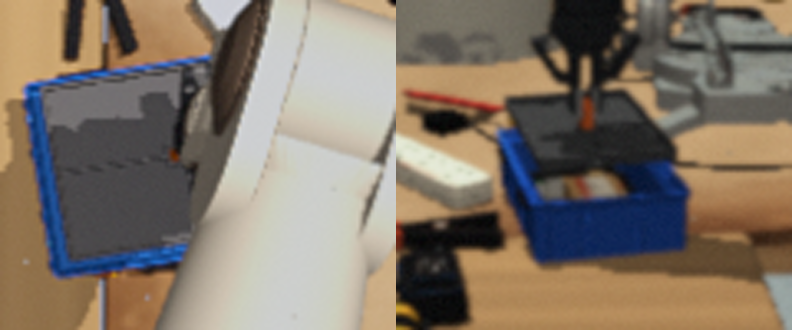

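The tray hangs level above the case. Its left edge corners are near left-panel px (42,92) and (64,268), and the rim's are near (26,88) and (55,277). I check alignment from those.

Run:
```python
from h import *
c=bot.camera("top");s=bot.camera("side")
A=lambda p,z: at(c,(p[0]/3.3+299.6,p[1]/3.3+174.6),z)[:2]
S=lambda p,z: at(s,((p[0]-396)/3.3+234.6,p[1]/3.3+139.6),z)[:2]
def rep(n,e,L):
    m=(e[0]+e[1])/2; d=e[0]-e[1]; a=np.arctan2(d[1],d[0]); print(n,np.round(e,4).tolist(),np.degrees(a).round(1),np.hypot(*d).round(4),(m+L*np.array([np.sin(np.radians(10)),-np.cos(np.radians(10))])).round(4))
rep("tray top",[A((40,91),.119),A((62,270),.119)],.116)
rep("case top",[A((26,88),.071),A((55,278),.071)],.133)
rep("tray side",[S((536,160),.119),S((676,150),.119)],.116)
rep("case side",[S((536,204),.071),S((688,190),.071)],.133)
# blue on the left/bottom margin: grey-tray edge straight from the picture
for nm,z,X in (("pred tray",.119,(.152,.232)),("pred case",.071,(.182,.266))):
    R=np.array([[np.cos(np.radians(9.9)),-np.sin(np.radians(9.9))],[np.sin(np.radians(9.9)),np.cos(np.radians(9.9))]])
    W=[np.r_[R@np.array([sx*X[0]/2,X[1]/2])+[.5945,-.1735],z] for sx in(1,-1)]
    print(nm,((px(c,W)-[299.6,174.6])*3.3).round(0).tolist(),((px(s,W)-[234.6,139.6])*3.3+[396,0]).round(0).tolist())
```

```text
tray top [[0.6457, -0.0428], [0.4926, -0.0633]] 7.6 0.1545 [ 0.5893 -0.1673]
case top [[0.6543, -0.0338], [0.4858, -0.0616]] 9.4 0.1708 [ 0.5931 -0.1787]
tray side [[0.6513, -0.0347], [0.5022, -0.0576]] 8.7 0.1508 [ 0.5969 -0.1604]
case side [[0.6523, -0.031], [0.4876, -0.0632]] 11.1 0.1678 [ 0.593  -0.1781]
pred tray [[44.0, 87.0], [73.0, 262.0]] [[538.0, 156.0], [677.0, 145.0]]
pred case [[18.0, 80.0], [51.0, 282.0]] [[527.0, 206.0], [694.0, 192.0]]
```

```bash
cat > prof.py <<'E'
from h import *
def prof(c,C,yaw,ax,off,rng,z):
    t=np.radians(yaw);X=np.array([np.cos(t),np.sin(t)]);Y=np.array([-np.sin(t),np.cos(t)])
    v=np.arange(rng[0],rng[1]+.1,2.)
    P=[np.r_[C+(Y*a+X*off if ax=="y" else X*a+Y*off)/1000,z] for a in v]
    q=px(c,P).astype(np.float32)
    im=cv2.remap(c["img"],q[:,0][None],q[:,1][None],cv2.INTER_LINEAR)[0].astype(int)
    return " ".join(f"{int(a)}:{r//10},{g//10},{b//10}" for a,(r,g,b) in zip(v,im))
E
python3 - <<'E'
from prof import *
e=bot.get_obs()["ee_pos"];C=e[:2]; c=bot.camera("top");s=bot.camera("side");print(e)
for o in(-45,-10,40): print("top y+ tray z",o,prof(c,C,10,"y",o,(102,146),.119))
print("top x- tray",prof(c,C,10,"x",90,(-104,-64),.119))
print("top x+ tray",prof(c,C,10,"x",90,(64,104),.119))
for o in(-45,40): print("side y+ at tray bottom z",o,prof(s,C,10,"y",o,(102,140),.104))
print("side x+",prof(s,C,10,"x",80,(60,92),.119));print("side x-",prof(s,C,10,"x",80,(-92,-60),.119))
E
```

```text
[ 0.59450259 -0.17308301  0.12905484]
top y+ tray z -45 102:7,7,7 104:7,7,7 106:7,7,7 108:7,7,7 110:7,7,7 112:7,6,7 114:6,6,6 116:6,6,7 118:6,6,8 120:4,6,11 122:3,7,13 124:3,8,15 126:2,7,13 128:1,6,12 130:1,5,11 132:3,6,12 134:7,7,10 136:11,9,8 138:14,11,7 140:14,11,7 142:14,11,7 144:14,11,7 146:14,11,7
top y+ tray z -10 102:7,7,7 104:7,7,7 106:7,7,7 108:7,7,7 110:7,7,7 112:7,6,7 114:6,6,6 116:6,6,7 118:5,6,8 120:4,6,11 122:3,7,13 124:3,8,14 126:2,7,13 128:1,6,12 130:1,5,12 132:3,6,12 134:7,7,10 136:11,9,8 138:14,11,7 140:14,11,7 142:14,11,7 144:14,11,7 146:14,11,7
top y+ tray z 40 102:10,9,9 104:8,8,8 106:8,7,7 108:7,7,7 110:7,7,7 112:7,7,7 114:7,7,7 116:7,7,8 118:7,7,10 120:4,7,12 122:3,7,14 124:3,8,15 126:2,7,13 128:2,6,12 130:2,6,12 132:4,7,12 134:8,8,10 136:12,9,8 138:14,11,7 140:14,11,7 142:14,11,7 144:14,11,8 146:14,11,7
top x- tray -104:12,8,5 -102:11,8,5 -100:11,7,5 -98:11,7,5 -96:10,7,5 -94:9,6,4 -92:10,5,3 -90:8,5,5 -88:5,4,8 -86:2,5,10 -84:1,5,10 -82:1,5,11 -80:2,7,14 -78:3,7,14 -76:4,7,11 -74:6,6,8 -72:5,5,6 -70:6,6,6 -68:7,6,7 -66:7,7,7 -64:7,7,7
top x+ tray 64:11,11,11
[... 318 characters left out ...]
 118:2,3,7 120:1,3,7 122:1,3,8 124:1,3,8 126:1,3,9 128:1,3,9 130:1,4,9 132:1,4,9 134:1,4,9 136:1,4,9 138:1,4,9 140:1,4,9
side y+ at tray bottom z 40 102:3,3,3 104:3,3,3 106:2,2,3 108:2,2,3 110:2,2,3 112:2,2,3 114:2,2,3 116:2,2,2 118:2,2,2 120:2,2,2 122:2,2,2 124:2,2,2 126:2,2,2 128:2,2,2 130:2,2,2 132:2,2,2 134:3,2,1 136:3,2,2 138:4,3,2 140:5,3,2
side x+ 60:6,6,6 62:6,6,6 64:6,6,6 66:6,6,6 68:6,6,6 70:6,6,6 72:6,6,6 74:5,5,5 76:5,5,5 78:4,4,5 80:3,3,5 82:2,3,6 84:2,3,7 86:1,3,8 88:1,3,8 90:1,3,9 92:1,4,9
side x- -92:15,13,10 -90:14,12,10 -88:13,11,9 -86:12,11,9 -84:11,10,8 -82:10,9,8 -80:9,8,7 -78:8,7,7 -76:7,7,6 -74:6,5,5 -72:5,4,4 -70:4,4,3 -68:3,3,3 -66:3,3,3 -64:3,3,3 -62:3,3,3 -60:3,3,3
```

Run:
```python
from prof import *
c=dict(bot.camera("top")); im=cv2.imread("pics/p2.png")[:,:,::-1]
sm=cv2.resize(im,None,fx=.2,fy=.2,interpolation=cv2.INTER_AREA); full=np.zeros((420,560,3),np.uint8); full[185:265,310:410]=sm; c["img"]=full
C=np.array([.5943,-.1736])
for o in(-40,0,40):
  for r in((98,142),(-142,-98)): print("y",o,prof(c,C,10,"y",o,r,.071))
for o in(-60,60):
  for r in((60,100),(-100,-60)): print("x",o,prof(c,C,10,"x",o,r,.071))
```

```text
y -40 98:12,12,5 100:12,12,5 102:12,12,5 104:11,11,4 106:10,10,5 108:10,11,8 110:9,11,14 112:7,11,18 114:5,12,20 116:5,12,20 118:5,12,20 120:5,11,20 122:4,10,19 124:3,9,17 126:2,8,15 128:3,7,15 130:7,8,12 132:10,9,10 134:13,10,7 136:14,10,7 138:14,11,7 140:13,10,7 142:4,3,2
y -40 -142:20,17,13 -140:20,17,13 -138:20,17,13 -136:20,17,13 -134:20,17,12 -132:19,16,13 -130:17,14,13 -128:12,12,15 -126:8,10,16 -124:3,7,14 -122:2,6,13 -120:1,6,12 -118:2,8,15 -116:3,9,17 -114:4,11,19 -112:4,11,20 -110:4,11,20 -108:4,11,19 -106:3,8,16 -104:2,6,12 -102:1,4,9 -100:0,3,7 -98:0,3,6
y 0 98:20,20,0 100:20,20,0 102:20,20,0 104:20,20,0 106:20,20,1 108:19,19,6 110:17,18,12 112:12,15,17 114:8,13,19 116:5,12,20 118:5,12,20 120:4,11,19 122:4,10,18 124:3,8,16 126:2,8,15 128:3,8,15 130:6,8,14 132:9,9,11 134:9,7,7 136:1,1,1 138:0,0,0 140:0,0,0 142:0,0,0
y 0 -142:20,16,12 -140:20,16,12 -138:19,16,12 -136:19,16,12 -134:19,16,12 -132:19,15,12 -130:16,14,14 -128:13,12,17 -126:7,9,15 -124:3,6,13 -122:0,5,11 -120:1,6,13 -118:2,8,16 -116:4,11,19 -114:4,11,20 -112:4,11,20 -110:4,12,20 -108:4,11,19 -106:3,9,17 -104:2,
[... 815 characters left out ...]
00:19,15,11 -98:18,15,10 -96:18,13,8 -94:16,11,7 -92:12,8,7 -90:8,8,12 -88:4,8,16 -86:2,8,16 -84:2,7,15 -82:2,8,15 -80:3,10,18 -78:4,11,19 -76:4,11,20 -74:4,11,20 -72:4,10,19 -70:4,9,16 -68:5,7,12 -66:6,6,9 -64:6,6,8 -62:6,7,10 -60:10,5,9
x 60 60:5,5,5 62:2,3,5 64:1,4,8 66:1,6,12 68:2,9,18 70:4,11,19 72:4,12,20 74:4,12,20 76:4,11,20 78:3,10,18 80:2,7,15 82:1,7,14 84:1,7,15 86:2,9,18 88:4,7,13 90:8,8,10 92:14,11,7 94:17,13,8 96:18,14,9 98:19,15,10 100:19,15,10
x 60 -100:15,10,6 -98:14,9,5 -96:12,8,4 -94:11,7,4 -92:10,7,6 -90:8,7,9 -88:6,9,15 -86:4,9,16 -84:2,7,15 -82:2,8,16 -80:3,9,17 -78:4,11,19 -76:4,12,20 -74:5,12,20 -72:4,11,20 -70:4,9,17 -68:5,8,13 -66:6,7,9 -64:7,6,7 -62:7,6,6 -60:6,6,6
```

The profiles put the case centre at (0.595, −0.1735), and the tray is about 1 mm to its +y side. I lower it.

```bash
python3 -m inch '[[0,-0.1,-0.6,0],[0,-0.1,-1.2,0],[0,-0.1,-1.8,0],[0,-0.1,-2.4,0],[0,-0.1,-3,0],[0,-0.1,-3.5,0],[0,-0.1,-3.9,0],[0,-0.1,-3.9,0]]'
```

```text
time: 37.0
ee_pos: [0.5945, -0.1743, 0.0899]
tcp_rot: [-180.0, -0.0, 100.0]
wrist_force: [-0.1, -0.5, -2.7]
opening: 0.0102
grasp_force: 88.4
```

```bash
python3 -m inch '[[0,0,-0.1,0],[0,0,-0.2,0],[0,0,-0.3,0],[0,0,-0.4,0],[0,0,-0.5,0],[0,0,-0.5,0],[0,0,-0.5,0],[0,0,-0.5,0]]'
```

```text
time: 38.0
ee_pos: [0.5946, -0.1744, 0.0853]
tcp_rot: [180.0, 0.0, 100.0]
wrist_force: [0.4, -0.4, -3.0]
opening: 0.0104
grasp_force: 88.5
```

```bash
python3 -m inch '[[0,0,-0.05,0],[0,0,-0.1,0],[0,0,-0.15,0],[0,0,-0.15,0],[0,0,-0.15,0],[0,0,-0.15,0],[0,0,-0.15,0],[0,0,-0.15,0]]'
```

```text
time: 39.0
ee_pos: [0.5947, -0.1744, 0.085]
tcp_rot: [179.9, 0.0, 100.0]
wrist_force: [-4.1, 1.8, 6.2]
opening: 0.0101
grasp_force: 89.8
```

```bash
python3 -m inch '[[0,0,0,0],[0,0,0,0],[0,0,0,0],[0,0,0,0],[0,0,0,0],[0,0,0,0],[0,0,0,0],[0,0,1,0]]' 4
python3 -m inch '[[0,0,2,0],[0,0,4,0],[0,3,6,0],[-0.5,8,7,-1],[-1,13,7,-2],[-1.5,19,7,-3],[-2,25,7,-4],[-2.5,31,7,-5]]'
python3 - <<'E'
from prof import *
c=bot.camera("top");s=bot.camera("side");C=np.array([.5948,-.1735])
for o in(-40,40):
  for r in((102,136),(-136,-102)): print("y",o,prof(c,C,10,"y",o,r,.075))
for o in(-80,80):
  for r in((64,94),(-94,-64)): print("x",o,prof(c,C,10,"x",o,r,.075))
hsv=cv2.cvtColor(c["img"],cv2.COLOR_RGB2HSV); m=cv2.inRange(hsv,(3,150,110),(18,255,255)).copy()[205:245,335:375]
P=np.argwhere(m)[:,::-1]+[335,205]; print(len(P),P.mean(0),at(c,P.mean(0),.098))
for th,z in(("screwdriver",0),("lift_tray",.06)):
  for k in(c,s):
    for r in bot.landmark_of(th,k)[:2]: print(th,r["point"],r["score"],at(k,r["point"],z))
m=cv2.inRange(hsv,(20,120,120),(32,255,255)); k=np.zeros_like(m); k[225:245,130:190]=m[225:245,130:190]
W=np.array([at(c,p,.017)[:2] for p in np.argwhere(k)[:,::-1].astype(float)],np.float32)*1000; print(len(W),cv2.minAreaRect(W) if len(W) else 0)
E
```

```text
time: 40.0
ee_pos: [0.5942, -0.1743, 0.0934]
tcp_rot: [-179.9, -0.0, 100.0]
wrist_force: [0.4, -0.1, 0.3]
opening: 0.0401
grasp_force: 0.0
time: 41.0
ee_pos: [0.5694, 0.1375, 0.1648]
tcp_rot: [179.9, -0.0, 94.9]
wrist_force: [0.4, 0.7, 0.7]
opening: 0.0399
grasp_force: 0.0
y -40 102:11,10,10 104:11,10,11 106:11,10,11 108:11,10,11 110:11,10,10 112:10,10,10 114:10,9,9 116:9,9,10 118:6,7,11 120:3,7,13 122:3,8,15 124:2,8,15 126:2,7,15 128:2,7,14 130:6,7,13 132:9,8,10 134:12,10,7 136:13,10,7
y -40 -136:19,16,12 -134:19,16,12 -132:19,16,12 -130:18,15,12 -128:15,13,14 -126:10,11,16 -124:5,9,16 -122:2,7,13 -120:1,5,11 -118:2,5,10 -116:5,7,10 -114:8,8,10 -112:7,7,8 -110:6,6,6 -108:6,6,6 -106:8,8,8 -104:10,10,10 -102:11,10,10
y 40 102:11,10,10 104:11,10,10 106:11,10,10 108:11,10,10 110:11,10,10 112:10,10,10 114:9,9,9 116:8,8,9 118:6,7,11 120:4,7,14 122:3,8,15 124:2,8,15 126:2,8,16 128:3,9,16 130:6,9,17 132:9,9,11 134:12,9,8 136:13,10,6
y 40 -136:19,16,12 -134:19,16,12 -132:19,16,11 -130:18,15,12 -128:15,13,13 -126:10,11,16 -124:5,8,15 -122:2,6,13 -120:0,5,11 -118:2,6,11 -116:5,7,11 -114:8,9,10
[... 416 characters left out ...]
0,10,10 -64:10,10,10
x 80 64:11,10,10 66:11,10,10 68:11,10,10 70:10,10,10 72:8,8,8 74:8,8,9 76:8,8,11 78:5,7,11 80:3,6,12 82:1,6,13 84:2,9,17 86:3,9,16 88:7,7,10 90:14,11,9 92:18,14,9 94:19,15,10
x 80 -94:15,10,3 -92:13,9,4 -90:9,7,9 -88:5,8,15 -86:2,8,16 -84:2,7,14 -82:2,8,16 -80:3,9,18 -78:5,10,18 -76:8,10,14 -74:8,9,11 -72:9,8,9 -70:10,10,10 -68:10,10,10 -66:11,11,11 -64:11,11,11
20 [354.9  221.65] [ 0.5943 -0.1697  0.098 ]
screwdriver [323.6, 295.9] 0.6 [0.5412 0.4344 0.    ]
lift_tray [359.0, 223.0] 0.66 [ 0.5938 -0.1885  0.06  ]
lift_tray [293.5, 189.6] 0.9 [ 0.5881 -0.179   0.06  ]
272 ((548.5153198242188, 386.50518798828125), (28.446828842163086, 96.4946517944336), 5.290079116821289)
```

The tray is seated: its edges lie at ±117 / ±76.5 mm about the case centre and are the same at both ends. Now the screwdriver.

```bash
python3 -m inch '[[-0.5,5,0,0],[-1,10.5,0,0],[-1.5,16,0,1],[-1.9,21,-1,1],[-2.1,24,-2,1],[-2.1,25.05,-3.5,1],[-2.1,25.05,-5,1],[-2.1,25.05,-6.5,1]]' 5.5
python3 - <<'E'
from h import *
s=bot.camera("side");print(bot.get_obs()["ee_pos"])
m=cv2.inRange(cv2.cvtColor(s["img"],cv2.COLOR_RGB2HSV),(20,120,90),(32,255,255)); k=np.zeros_like(m); k[255:305,300:345]=m[255:305,300:345]
P=np.argwhere(k)[:,::-1].astype(float); W=np.array([at(s,p,.017)[:2] for p in P],np.float32)*1000; print(len(W),cv2.minAreaRect(W))
E
```

```text
time: 42.3
ee_pos: [0.5491, 0.3845, 0.0978]
tcp_rot: [-180.0, 0.0, 95.9]
wrist_force: [-0.1, -0.2, 0.5]
opening: 0.0548
grasp_force: 0.0
[0.54839917 0.38414443 0.0955519 ]
82 ((550.53857421875, 346.47369384765625), (55.890869140625, 24.092308044433594), 84.400634765625)
```

```bash
python3 -m inch '[[0,0.1,-1,0],[0,0.1,-2.5,0],[0,0.1,-4,0],[0,0.1,-5,0],[0,0.1,-6,0],[0,0.1,-6.5,0],[0,0.1,-6.5,0],[0,0.1,-6.5,0]]'
```

```text
time: 43.35
ee_pos: [0.5488, 0.3873, 0.0343]
tcp_rot: [180.0, -0.0, 96.0]
wrist_force: [-0.5, -0.3, 0.5]
opening: 0.0549
grasp_force: 0.0
```

```bash
python3 -m inch '[[0,0,-0.5,0],[0,0,-1,0],[0,0,-1.5,0],[0,0,-1.5,0],[0,0,-1.5,0],[0,0,-1.5,0],[0,0,-1.5,0],[0,0,-1.5,0]]'
python3 -m inch '[[0,0,0,0],[0,0,0,0],[0,0,0,0],[0,0,0,0],[0,0,0,0],[0,0,0,0],[0,0,0.5,0],[0,0,1.5,0]]' 2 60
```

```text
time: 44.35
ee_pos: [0.5486, 0.3871, 0.0189]
tcp_rot: [180.0, -0.0, 96.0]
wrist_force: [0.7, -0.3, -0.4]
opening: 0.0551
grasp_force: 0.0
time: 45.35
ee_pos: [0.5481, 0.3867, 0.0333]
tcp_rot: [-179.9, 0.1, 96.0]
wrist_force: [-0.5, -0.4, -0.9]
opening: 0.0288
grasp_force: 59.1
```

```bash
python3 -m inch '[[0,0,2,0],[0,0,5,0],[0,-1,8,0],[0.5,-4,11,0],[1,-8,12,0],[2,-13,12,1],[3,-18.5,12,2],[4,-24,12,3]]'
python3 -m inch '[[1,-6,0,1],[2,-12,0,1],[3,-18,0,1],[4,-24,0,1],[4.6,-29,0,1],[5,-33,0,1],[5,-35,0,1],[5,-35.4,0,1]]'
python3 - <<'E'
from prof import *
c=bot.camera("top");s=bot.camera("side");e=bot.get_obs()["ee_pos"];print(e,bot.get_obs()["grasp_force"])
for k,n in((c,"top"),(s,"side")):
  for r in bot.landmark_of("screwdriver",k)[:2]: print(n,np.round(r["point"],1),r["score"],at(k,r["point"],e[2]-.019))
  for r in bot.find_in("screwdriver",k)[:2]: print(n,"find",np.round(r["point"],1),r["score"],at(k,r["point"],e[2]-.002))
m=cv2.inRange(cv2.cvtColor(s["img"],cv2.COLOR_RGB2HSV),(20,120,90),(32,255,255))[150:230,240:350]
n,l,st,ce=cv2.connectedComponentsWithStats(m)
for i in range(1,n):
  if st[i,4]>15: print(st[i],ce[i]+[240,150],at(s,ce[i]+[240,150],e[2]-.002))
print("pred handle", px(s,[[*e[:2],e[2]-.002]]))
np.save("top.npy",c["img"])
E
```

```text
time: 46.35
ee_pos: [0.5889, 0.1456, 0.1555]
tcp_rot: [179.9, -0.0, 99.0]
wrist_force: [0.5, -0.0, -0.8]
opening: 0.0292
grasp_force: 59.1
time: 47.35
ee_pos: [0.6385, -0.2076, 0.1544]
tcp_rot: [180.0, 0.0, 99.9]
wrist_force: [-0.2, 0.6, -1.2]
opening: 0.0292
grasp_force: 59.1
[ 0.63864345 -0.20628451  0.15422701] 59.14831872722857
top [356.7 204.3] 0.52 [ 0.6402 -0.1684  0.1352]
top find [359.6 203.9] 0.55 [ 0.6393 -0.1734  0.1522]
side [284.1 172.2] 0.46 [ 0.6237 -0.1639  0.1352]
side find [283.5 168.5] 0.48 [ 0.6259 -0.1554  0.1522]
[31 18  9  8 43] [274.23255814 170.79069767] [ 0.6602 -0.129   0.1522]
pred handle [[279.86062967 164.68212303]]
```

The screwdriver's origin is measured at about (0.632, −0.166), against the trough centre at (0.632, −0.167). I lower it.

```bash
python3 -m inch '[[0,-0.1,-1,0],[0,-0.1,-2,0],[0,-0.1,-3,0],[0,-0.1,-4,0],[0,-0.1,-5,0],[0,-0.1,-5.6,0],[0,-0.1,-6,0],[0,-0.1,-6,0]]'
python3 -m inch '[[0,0,-0.2,0],[0,0,-0.4,0],[0,0,-0.6,0],[0,0,-0.8,0],[0,0,-0.9,0],[0,0,-0.9,0],[0,0,-0.9,0],[0,0,-0.9,0]]'
```

```text
time: 48.65
ee_pos: [0.6386, -0.2079, 0.0936]
tcp_rot: [-180.0, -0.0, 100.0]
wrist_force: [0.7, 0.1, -0.5]
opening: 0.0293
grasp_force: 59.2
time: 49.65
ee_pos: [0.6387, -0.2079, 0.0849]
tcp_rot: [180.0, 0.0, 100.0]
wrist_force: [-0.8, 0.3, -0.1]
opening: 0.0292
grasp_force: 59.2
```

```bash
python3 -m inch '[[0,0,-0.1,0],[0,0,-0.2,0],[0,0,-0.2,0],[0,0,-0.2,0],[0,0,-0.2,0],[0,0,-0.2,0],[0,0,-0.2,0],[0,0,-0.2,0]]'
python3 -m inch '[[0,0,0,0],[0,0,0,0],[0,0,0,0],[0,0,0,0],[0,0,0,0],[0,0,0,0],[0,0,0.5,0],[0,0,1.5,0]]' 3.9
python3 -m inch '[[0,0,3,0],[0,0,6,0],[-1,3,8,0],[-3,8,9,0],[-5,13,9,0],[-6,19,9,0],[-7,25,9,0],[-8,31,9,0]]'
python3 - <<'E'
from prof import *
c=bot.camera("top");s=bot.camera("side");C=np.array([.595,-.1735])
t=np.radians(10)
def loc(p): d=p[:2]-C; return np.round([d[0]*np.cos(t)+d[1]*np.sin(t),-d[0]*np.sin(t)+d[1]*np.cos(t)],4)
for k in(c,s):
  for r in bot.landmark_of("screwdriver",k)[:2]: print("driver in tray",r["score"],loc(at(k,r["point"],.063)))
m=cv2.inRange(cv2.cvtColor(c["img"],cv2.COLOR_RGB2HSV),(20,120,100),(32,255,255)); k=np.zeros_like(m); k[185:255,320:400]=m[185:255,320:400]
W=np.array([loc(at(c,p,.080)) for p in np.argwhere(k)[:,::-1].astype(float)],np.float32)*1000; print(len(W),cv2.minAreaRect(W))
for o in(-60,): 
  for r in((102,136),(-136,-102)): print("y",o,prof(c,C,10,"y",o,r,.075))
print("x",prof(c,C,10,"x",-90,(-94,-64),.075)); print("x",prof(c,C,10,"x",80,(64,94),.075))
E
```

```text
time: 50.65
ee_pos: [0.6386, -0.2079, 0.0828]
tcp_rot: [-180.0, -0.0, 100.0]
wrist_force: [-0.8, 0.8, -0.6]
opening: 0.029
grasp_force: 59.2
time: 51.65
ee_pos: [0.6385, -0.2078, 0.0981]
tcp_rot: [-180.0, -0.0, 100.0]
wrist_force: [0.5, -0.0, 0.1]
opening: 0.0391
grasp_force: 0.0
time: 52.65
ee_pos: [0.5582, 0.1039, 0.189]
tcp_rot: [179.9, -0.0, 100.0]
wrist_force: [0.4, 0.1, -0.9]
opening: 0.0389
grasp_force: 0.0
driver in tray 0.71 [ 0.0447 -0.0056]
driver in tray 0.6 [0.0331 0.0038]
318 ((25.6807861328125, -42.82078170776367), (54.455528259277344, 104.37688446044922), 0.6365933418273926)
y -60 102:11,10,11 104:11,11,11 106:11,11,11 108:11,11,11 110:10,10,10 112:10,9,9 114:9,9,9 116:9,9,9 118:7,8,10 120:3,6,12 122:3,7,13 124:2,7,14 126:2,7,15 128:3,8,15 130:6,9,14 132:9,9,11 134:12,10,8 136:13,10,7
y -60 -136:19,16,12 -134:20,16,12 -132:19,16,12 -130:18,16,13 -128:16,14,14 -126:11,11,15 -124:7,9,14 -122:2,6,12 -120:2,5,11 -118:3,6,11 -116:6,8,13 -114:7,8,11 -112:7,7,9 -110:6,6,6 -108:6,6,6 -106:8,8,8 -104:10,9,9 -102:10,10,10
x -94:19,15,11 -92:16,13,11 -90:12,11,13 -88:7,9,16 -86:3,8,15 -84:2,7,15 -82:2,8,16 -80:3,10,18 -78:5,10,17 -76:6,9,14 -74:8,8,11 -72:9,9,9 -70:10,10,10 -68:10,10,10 -66:10,10,10 -64:10,10,10
x 64:11,10,10 66:11,10,10 68:11,10,10 70:10,10,10 72:8,8,8 74:8,8,9 76:7,8,11 78:4,7,12 80:2,6,12 82:1,6,13 84:2,9,18 86:4,8,15 88:7,7,10 90:15,12,9 92:18,14,9 94:19,15,10
```

The handle spans y −95 to +9 mm and x to +53 mm in the tray frame, so its origin is within about 5 mm of the trough's middle. The tray is unchanged. I hand in.

```bash
python3 -m inch '[[0,0,1,0],[0,0,1,0],[0,0,1,0],[0,0,1,0],[0,0,1,0],[0,0,1,0],[0,0,1,0],[0,0,1,0]]' && python3 -c "
from workcell import bot
print(bot.job_done())"
```

```text
time: 53.85
ee_pos: [0.5586, 0.1022, 0.1978]
tcp_rot: [180.0, -0.0, 100.0]
wrist_force: [-0.3, 0.5, 0.3]
opening: 0.0389
grasp_force: 0.0
the job is handed in; nothing more can be done
None
```

I handed the job in at 53.9 s of the 138 s allowed, without a pass or fail coming back: by my last measurements the catch, screws and bracket are in their bays, the tray is on the ledge within about 1 mm of centre, and the screwdriver is in the long trough within about 10 mm of its middle.

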